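# Ready the balance doors for loading

### The job

I am about to weigh the samples in the tube rack next to the balance, and both glass side doors of its draught shield have been left half open. Slide the door on the side where the tube rack stands fully open, and slide the opposite door fully shut to keep the draught out. Leave the tube rack where it stands.

Things in the scene. Friction and masses are not known exactly. Their poses are not given: they have to be found in the camera images.
- balance: White balance, fixed, 380 mm long (x), 200 wide (y), with a glass draught shield; its flat roof and rear housing are 200 mm above the bench. Origin on the bench under the weighing pan's centre; own +x points from the display end (towards the robot) to the rear housing, +y to its left, z up; turned up to 15 degrees. A glass door slides along each long side (parallel to x).
- door_left (a joint): Glass door on the balance's +y side. 0 m = fully shut (stop nearest the display), 0.12 = fully open (rear stop, balance +x); starts about half open; 2 N friction, stays where left. Its upright grey grip tab, 40 mm long (x), 12 thick (y), stands clear above the roof from z 200 to 245 mm; tab centre in the balance's frame: x = -0.050 + joint value, y = +0.105, z = 0.2225.
- door_right (a joint): The same door with the same grip tab on the balance's right (-y) side: 0 m = fully shut, 0.12 = fully open, moving to the balance's +x as it opens; about half open at the start; 2 N friction. Tab centre in the balance's frame: x = -0.050 + joint value, y = -0.105, z = 0.2225.
- tube_rack: Loose white rack, 200 mm long (its x), 85 wide (y), 106 high to the grey caps of the twelve tubes in it, 0.5 kg. It stands about 250 mm to the left (+y) or right (-y) of the balance's middle, in the balance's frame; a closed pipette-tip box (125 x 85 x 86 mm, no tubes) stands on the other side. Origin at the centre of its underside, z up.
There are look-alikes about, which are no part of the job. What is meant by the tube_rack is not green or pink, and is the larger of those in its own colour.

How it is judged (in metres and radians):
At the end, for the whole second after the job is handed in: The door on the tube rack's side stands fully open (within 14 mm of its open stop), the opposite door is fully shut (within 14 mm of its shut stop), and both doors are at rest (((y of tube_rack in the frame of balance above 0 m and value of joint door_left above 0.106 m and value of joint door_right below 0.014 m) or (y of tube_rack in the frame of balance below 0 m and value of joint door_right above 0.106 m and value of joint door_left below 0.014 m)) and velocity of joint door_left between -0.01 and 0.01 m/s and velocity of joint door_right between -0.01 and 0.01 m/s); the robot touches nothing.
It fails at once if the tube rack is pushed more than 20 mm from where it stood (distance of tube_rack from where it was at the start of the episode above 0.02 m).
It also fails if it takes over 43 s, if anything falls off the work surface, if the arm or the gripper's body presses on something with over 40 N, if the wrist force passes 120 N, or if a joint passes its speed limit or range.

### The arm

A 6-joint arm with a two-finger parallel gripper is mounted at the origin on the work surface. World frame = base frame: x ahead of the robot, y to its left, z up, the work surface at z = 0. Lengths are in mm, angles in rad, forces in N, time in s.
With the tool pointing down it reaches from about 275 to 825 mm from the base axis. Payload 5.2 kg.
Tool frame: the origin (TCP) lies on the front face of the gripper's body, between the roots of the fingers; the fingertips stand 84 mm ahead of it and the grasp point (between the pads) lies 65 mm ahead of it (robot.tip_extent is the distance from the TCP to the fingertips, in mm); x points along the fingers, y is the direction in which the jaws open and shut, and the axes are right-handed (so a half turn about x gives the same grasp; the last joint's range is limited). The gripper opens to 93 mm and grips with 3 to 60 N. Pads are 15 mm wide; open, the fingers measure 128 mm over their backs; the gripper's body (75 mm by 188 mm) begins 65 mm behind the grasp point.
Start: joints at [1.1, 0.259, 1.535, -0, 1.348, -0.203], TCP at [145.514, 530.407, 302.753] pointing down, gripper open.
Joint ranges: [-3.14, 3.14], [-0.91, 2.08], [0.19, 2.58], [-1.22, 4.36], [0.22, 2.71], [-3.12, 3.12]. Speed limits (rad/s): [2.57, 2.57, 3.14, 3.14, 3.14, 3.14].

### API

Orientations are given as a unit quaternion [x, y, z, w].
In Python, from workcell import robot, eyes gives the robot as it stands.
- The arm moves only by the tool jog_arm, never from a script. Its argument "deltas" is a list that holds one entry, the list of rows, each a list of 7 numbers: the finger opening in cm, from 0 to 9.3, then the shift along the tool's x, y, z in cm, then the turn, a rotation vector about the tool's x, y, z in degrees. A call has 1 to 12 rows; each row shifts and turns the pose as measured when the row begins, along the tool's axes as they then stand; what a row does not reach is not made up. A row lasts 1/12 s, in which the tool goes at most 41.7 mm and 7.16 degrees, less where a joint would pass 70% of its speed; a pose out of reach is approached as far as the arm can. A call is refused whole if a number of a shift passes 4.17 or a number of a turn 7.16, either way. A call with a gripper value outside its range is refused whole. The fingers move at their own pace and stop on an object; "grip_force" is the grip in N (left out, the last holds). Time passes only in rows, so rows that do not move let the fingers close. It gives the time, the measured TCP pose, the force and the opening at its end, in the units of the state.
- robot.sense(): the state, without advancing time (a new reading comes with each control period).
- eyes.read_camera(name): name is "side" or "top" or "wrist"; returns (picture, depth): 384x512x3 uint8, red, green, blue; 384x512 float32, mm along the optical axis (not along the pixel's ray), 0 where there is no reading.
- eyes.camera_params(name): a dict with "intrinsics" (3x3 intrinsics, pixels), "D" ([k1, k2, p1, p2, k3] as OpenCV has them; the pictures are not rectified), "camera_from_world" (4x4, takes a point from world to camera coordinates). Camera axes: x right, y up, looking along -z (the intrinsics and any distortion apply to the point x, -y, -z); pixel columns grow to the right and rows downward; lengths in mm; the calibration is good to about 2 mm. A picture is of the moment at which its call begins: read the wrist's pose just before it. camera_params takes no time and is no camera call; for the wrist camera it gives the pose at the moment of the call.
- robot.job_done(): hands the job in, once; it reports no verdict.
The state is a dict: "time_s": time; "joints": joint angles; "dq": joint speeds; "joint_torque": joint torques, N m; "ee_pos": TCP position; "ee_rot": TCP orientation; "contact_force": force on the tool from outside, world axes, zero at the start; "torque": the same for the moment, N m; "grip_width": finger opening in mm.
Only numpy, scipy, OpenCV 4.12 (cv2) and the standard library are available. Lean on these libraries where they do the work, as an engineer would, in place of code of your own. Each camera call takes 0.05 s, during which the arm holds its last target. There are 200 camera calls.

## Working session

There is one attempt and no reset: what is moved stays moved. The work goes in short steps, Python scripts to look and compute and a tool call to move; the robot and the scene stay as the last step left them, time stands still between calls to the robot, and variables do not carry over. Pictures are saved under pics/ and viewed, about 8 in all and at most 12, crops included, and the job is handed in when it is done.

Besides the shell and the picture viewer there is one more tool, called after "Request:" as name(argument=value, ...) on one line, values as JSON. jog_arm: Moves the arm, as the interface text tells. Its arguments: {"type":"object","properties":{"deltas":{"type":"array"},"grip_force":{"type":"number"}},"required":["deltas"]}

```bash
mkdir -p pics; cat > h.py <<'E'
import numpy as np, cv2
from workcell import robot, eyes
def grab(n):
    p=eyes.camera_params(n); im,d=eyes.read_camera(n); return im,d,p
def cloud(d,p):
    K=np.array(p["intrinsics"]);h,w=d.shape
    u,v=np.meshgrid(np.arange(w),np.arange(h))
    n=cv2.undistortPoints(np.stack([u,v],-1).reshape(-1,1,2).astype(float),K,np.array(p["D"],float)).reshape(h,w,2)
    c=np.stack([n[...,0]*d,-n[...,1]*d,-d,np.ones_like(d)],-1)
    return (c@np.linalg.inv(np.array(p["camera_from_world"])).T)[...,:3]
def save(im,f): cv2.imwrite(f,im[...,::-1])
E
python3 - <<'E'
from h import *
for n in("top","side"):
    im,d,p=grab(n); save(im,f"pics/{n}0.png"); np.savez(f"{n}0.npz",im=im,W=cloud(d,p),d=d)
    C=np.linalg.inv(p["camera_from_world"]); print(n,C[:3,3],(d==0).mean())
print(robot.sense())
E
```

```text
top [278.99513668 -88.84743656 894.70360251] 0.004175821940104167
side [-133.80385498 -794.46268942  599.29920406] 0.003911336263020833
{'time_s': 0.1, 'joints': array([ 1.10022519e+00,  2.59256475e-01,  1.53593201e+00,  6.74864689e-06,
        1.34796143e+00, -2.02809261e-01]), 'dq': array([-0.00050476, -0.00128424, -0.00342534,  0.00048903, -0.00019026,
        0.00022193]), 'joint_torque': array([ 2.19829031e-03, -4.38203216e+01, -2.84644711e+01,  7.18377787e-02,
        3.61139607e-02, -2.99563885e-05]), 'ee_pos': array([145.34329536, 530.10618878, 302.02476609]), 'ee_rot': array([ 0.09386717,  0.70096292, -0.09490496,  0.70059474]), 'contact_force': array([ 0.19664395, -0.49650721, -0.27833264]), 'torque': array([-0.04788487, -0.04028265, -0.04088813]), 'grip_width': 92.95863191662701}
```

View pics/top0.png

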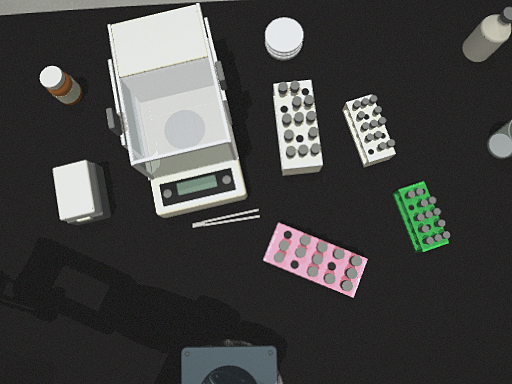

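View pics/side0.png

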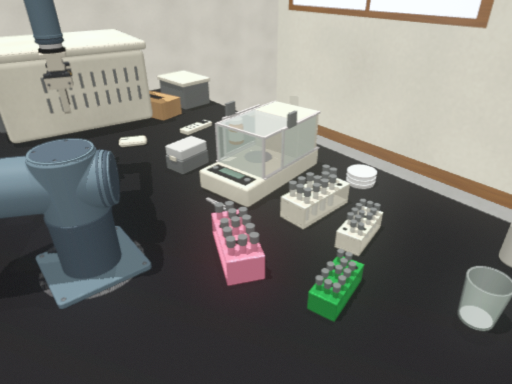

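The white 200 mm rack stands right (−y) of the balance (top picture px ~300,128), with the tip box on the left (80,190). The grey tabs are at top px (113,122) and (220,72). So the right door opens (+x) and the left door shuts (−x).

```bash
python3 - <<'E'
from h import *
for n in("top","side"):
    f=np.load(n+"0.npz");W=f["W"];z=W[...,2]
    m=((z>208)&(z<252)&(W[...,0]>300)&(W[...,0]<900)&(abs(W[...,1])<350)).astype(np.uint8)
    k,l,s,c=cv2.connectedComponentsWithStats(m)
    for i in range(1,k):
        if s[i,4]>15:
            P=W[l==i];r=cv2.minAreaRect(P[:,:2].astype(np.float32)); print(n,s[i],P.mean(0).round(),np.percentile(P,[3,97],axis=0).round().tolist(),r)
f=np.load("top0.npz");W=f["W"]
# roof/housing slab at z~200
m=((abs(W[...,2]-200)<7)&(W[...,0]>300)&(W[...,1]>-150)&(W[...,1]<300)).astype(np.uint8)
k,l,s,c=cv2.connectedComponentsWithStats(m)
for i in range(1,k):
    if s[i,4]>100:
        P=W[l==i]; print("roof",s[i],cv2.minAreaRect(P[:,:2].astype(np.float32)))
E
```

```text
top [215  60  12  30 191] [616. -15. 239.] [[602.0, -22.0, 212.0], [639.0, -7.0, 247.0]] ((622.0725708007812, -13.727346420288086), (42.34263610839844, 11.85684585571289), 11.666971206665039)
top [106 107  17  28 302] [538. 180. 234.] [[520.0, 174.0, 210.0], [559.0, 189.0, 247.0]] ((539.6995849609375, 183.3502960205078), (41.101356506347656, 12.694507598876953), 11.769617080688477)
side [224 101  12  14 139] [538. 178. 228.] [[521.0, 173.0, 210.0], [560.0, 184.0, 245.0]] ((540.0923461914062, 179.9665985107422), (42.05292892456055, 16.049673080444336), 5.9816718101501465)
side [287 110  11  17 141] [620. -20. 227.] [[605.0, -26.0, 209.0], [644.0, -14.0, 245.0]] ((622.822509765625, -16.902488708496094), (47.05561828613281, 14.762004852294922), 11.632696151733398)
roof [  107     3   125   164 14413] ((628.2098388671875, 102.47073364257812), (303.0935974121094, 205.60031127929688), 11.58891487121582)
roof [204  18  13  43 133] ((710.4813232421875, 9.10176944732666), (95.112060546875, 6.16959285736084), 12.016312599182129)
```

```bash
cat >> h.py <<'E'
from scipy.spatial.transform import Rotation as R
def delta(t,s=None):
    s=s or robot.sense(); return R.from_quat(s["ee_rot"]).as_matrix().T@(np.array(t)-s["ee_pos"])/10
E
python3 - <<'E'
from h import *
s=robot.sense();M=R.from_quat(s["ee_rot"]).as_matrix();print(M.round(3))
a=np.array([605,265,305.]);print(delta(a))
yaw=np.radians(11.7);u=np.array([np.cos(yaw),np.sin(yaw),0]);print("u in tool",M.T@u)
W=np.load("top0.npz")["W"];q=W[60:105,40:85];print("bottle",np.percentile(q[...,2],99.5))
E
```

```text
[[-0.001  0.265  0.964]
 [-0.001  0.964 -0.265]
 [-1.    -0.002 -0.   ]]
[ -0.2935293  -13.40498966  51.34164379]
u in tool [-0.00097799  0.45463829  0.89067563]
bottle 103.29221789136335
```

Request:
jog_arm(deltas=[[[0, 0, -1.0, 3.9, 0, 0, 0], [0, 0, -1.0, 3.9, 0, 0, 0], [0, 0, -1.0, 3.9, 0, 0, 0], [0, 0, -1.0, 3.9, 0, 0, 0], [0, 0, -1.0, 3.9, 0, 0, 0], [0, 0, -1.0, 3.9, 0, 0, 0], [0, 0, -1.0, 3.9, 0, 0, 0], [0, 0, -1.0, 3.9, 0, 0, 0], [0, 0, -1.0, 3.9, 0, 0, 0], [0, 0, -1.0, 3.9, 0, 0, 0], [0, 0, -1.0, 3.9, 0, 0, 0], [0, 0, -1.0, 3.9, 0, 0, 0]]])

```text
time_s: 1.1
ee_pos: [571.6, 286.8, 294.9]
ee_rot: [0.087, 0.705, -0.091, 0.698]
contact_force: [-0.3, 0.2, 0.3]
grip_width: 17.7
```

```bash
python3 -c "
from h import *
s=robot.sense();print(s,delta([605,265,300]))"
```

```text
{'time_s': 1.1, 'joints': array([ 2.91092374e-01,  4.30863615e-01,  1.30561532e+00, -3.06499854e-04,
        1.41730197e+00, -1.02814204e+00]), 'dq': array([-0.59047008,  0.49955405, -0.74035172, -0.00214413,  0.24401387,
       -0.58273604]), 'joint_torque': array([ 1.11128714e+00, -5.68150163e+01, -2.60547960e+01, -2.17832280e-01,
       -3.18900892e-02,  7.19498377e-01]), 'ee_pos': array([571.61446431, 286.8338592 , 294.90529283]), 'ee_rot': array([ 0.08684488,  0.70540657, -0.09053012,  0.69761295]), 'contact_force': array([-0.28426652,  0.17968502,  0.30883295]), 'torque': array([ 0.01722817, -0.00269844,  0.05273438]), 'grip_width': 17.697799136511904} [-0.53985008 -1.28726276  3.77149717]
```

Finish the waypoint and turn to align with the balance.

Request:
jog_arm(deltas=[[[0, -0.2, -0.6, 2.2, 0, 0, 0], [0, -0.2, -0.3, 1.4, 0, 0, 0], [0, 0, 0, 0, -5.2, 0, 0], [0, 0, 0, 0, -5.2, 0, 0], [0, 0, 0, 0, -5.2, 0, 0], [0, 0, 0, 0, -5.2, 0, 0], [0, 0, 0, 0, -5.2, 0, 0], [0, 0, 0, 0, 0, 0, 0]]])

```text
time_s: 1.77
ee_pos: [614.5, 257.5, 289.8]
ee_rot: [-0.076, 0.711, 0.071, 0.696]
contact_force: [0.6, -0.7, 0.3]
grip_width: 0.4
```

```bash
python3 -c "
from h import *
s=robot.sense();M=R.from_quat(s['ee_rot']).as_matrix();print(M.round(3),s['ee_pos'],delta([603,194,297]),M.T@[.979,.203,0])"
```

```text
[[-0.021 -0.208  0.978]
 [-0.009  0.978  0.208]
 [-1.    -0.004 -0.022]] [614.5062881  257.53121382 289.84878471] [-0.63525983 -5.9786457  -2.45962137] [-0.0220905  -0.00474696  0.99956965]
```

Request:
jog_arm(deltas=[[[0, -0.5, 0, 0, 0, -1.2, 0], [0, -0.3, 0, 0, 0, 0, 0], [0, 0, -2.0, -0.6, 0, 0, 0], [0, 0, -2.0, -0.6, 0, 0, 0], [0, 0, -1.5, -0.4, 0, 0, 0], [0, 0, -0.5, 0, 0, 0, 0], [0, 0, 0, 0, 0, 0, 0]]])

```text
time_s: 2.35
ee_pos: [610.0, 194.8, 299.0]
ee_rot: [-0.071, 0.703, 0.068, 0.704]
contact_force: [1.0, -0.7, -0.4]
grip_width: 0.8
```

```bash
python3 -c "
from h import *
im,d,p=grab('wrist');save(im,'pics/w1.png')
s=robot.sense();M=R.from_quat(s['ee_rot']).as_matrix();print(s['ee_pos'],s['time_s'],delta([539.5,181.5,297]),M.T@[.979,.203,0])"
```

```text
[609.97918524 195.21328157 299.0316084 ] 2.4 [ 0.19280593  0.04229886 -7.18025121] [0.00139744 0.00649556 0.99980291]
```

View pics/w1.png

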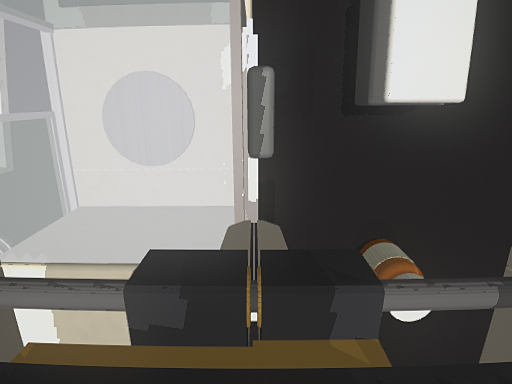

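Fingertips (255,225) are in line with the left tab (260,110). Push it toward −x.

Request:
jog_arm(deltas=[[[0, 0, 0, -1.5, 0, 0, 0], [0, 0, 0, -1.5, 0, 0, 0], [0, 0, 0, -0.7, 0, 0, 0], [0, 0, 0, -0.7, 0, 0, 0], [0, 0, 0, -0.7, 0, 0, 0], [0, 0, 0, -0.7, 0, 0, 0], [0, 0, 0, -0.7, 0, 0, 0], [0, 0, 0, -0.5, 0, 0, 0]]])

```text
time_s: 3.07
ee_pos: [541.8, 183.8, 299.1]
ee_rot: [-0.07, 0.7, 0.069, 0.707]
contact_force: [2.5, -0.2, -1.0]
grip_width: 0.3
```

Request:
jog_arm(deltas=[[[0, 0, 0, -0.5, 0, 0, 0], [0, 0, 0, -0.5, 0, 0, 0], [0, 0, 0, -0.5, 0, 0, 0]]])

```text
time_s: 3.32
ee_pos: [528.7, 181.1, 299.3]
ee_rot: [-0.07, 0.697, 0.069, 0.71]
contact_force: [24.7, 5.2, -15.9]
grip_width: 0.6
```

Request:
jog_arm(deltas=[[[0, 0, 0, -0.2, 0, 0, 0], [0, 0, 0, 0, 0, 0, 0]]])

```text
time_s: 3.48
ee_pos: [528.8, 181.2, 299.4]
ee_rot: [-0.069, 0.694, 0.069, 0.713]
contact_force: [-0.3, -0.0, 0.2]
grip_width: 0.4
```

Request:
jog_arm(deltas=[[[0, 0, 0, 1.5, 0, 0, 0], [0, -2.0, 0, 1.5, 0, 0, 0], [0, -3.0, 0, 0, 0, 0, 0], [0, -2.0, 0, 0, 0, 0, 0], [0, 0, 0, 0, 0, 0, 0]]])

```text
time_s: 3.9
ee_pos: [552.7, 187.5, 369.7]
ee_rot: [-0.068, 0.699, 0.07, 0.708]
contact_force: [0.7, 0.5, 0.5]
grip_width: 0.7
```

```bash
cat > tabs.py <<'E'
from h import *
im,d,p=grab("side");W=cloud(d,p);z=W[...,2]
m=((z>208)&(z<252)&(W[...,0]>400)&(W[...,0]<800)&(W[...,1]>-60)&(W[...,1]<210)).astype(np.uint8)
k,l,s,c=cv2.connectedComponentsWithStats(m)
for i in range(1,k):
    if s[i,4]>30: P=W[l==i]; print(s[i],P.mean(0).round(),cv2.minAreaRect(P[:,:2].astype(np.float32)))
import sys; save(im,sys.argv[1])
s=robot.sense();M=R.from_quat(s['ee_rot']).as_matrix();print(s['ee_pos'],s['time_s'],M.round(3),delta([622-62,-17-15,303]),M.T@[.979,.203,0])
E
python3 tabs.py pics/s1.png
```

```text
[215 104  12  14 138] [499. 171. 227.] ((502.0173645019531, 172.38400268554688), (43.8061637878418, 13.659852027893066), 5.062312126159668)
[287 110  11  17 139] [620. -21. 228.] ((622.8234252929688, -16.981037139892578), (41.40629196166992, 14.85466194152832), 10.68213176727295)
[552.26485397 187.46363244 367.88084361] 3.95 [[ 0.01  -0.195  0.981]
 [ 0.003  0.981  0.195]
 [-1.     0.001  0.01 ]] [  6.42520703 -21.68538152  -3.57734062] [0.01021171 0.00862601 0.99973562]
```

View pics/s1.png

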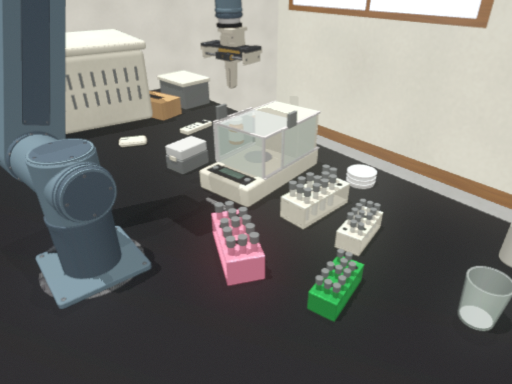

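Left tab (221,112) moved 40 mm to a stop; the right tab is at (292,119). Now across the roof to the right tab's near side.

Request:
jog_arm(deltas=[[[0, 0, -2.7, -0.5, 0, 0, 0], [0, 0, -2.7, -0.5, 0, 0, 0], [0, 0, -2.7, -0.5, 0, 0, 0], [0, 0, -2.7, -0.5, 0, 0, 0], [0, 0, -2.7, -0.5, 0, 0, 0], [0, 0, -2.7, -0.5, 0, 0, 0], [0, 0, -2.7, -0.5, 0, 0, 0], [0, 0, -2.5, -0.2, 0, 0, 0], [0, 0, 0, 0, 0, 0, 0]]])

```text
time_s: 4.7
ee_pos: [548.8, -33.9, 351.6]
ee_rot: [-0.068, 0.708, 0.076, 0.698]
contact_force: [-0.2, 0.6, -0.1]
grip_width: 0.5
```

```bash
python3 -c "
from h import *
im,d,p=grab('wrist');save(im,'pics/w2.png')
s=robot.sense();M=R.from_quat(s['ee_rot']).as_matrix();print(s['ee_pos'],s['time_s'],delta([622,-15.5,299]),M.round(3),M.T@[.979,.203,0])"
```

```text
[548.32324714 -32.07027548 351.30582261] 4.75 [5.12703167 0.05712532 7.62218166] [[-0.017 -0.202  0.979]
 [ 0.012  0.979  0.202]
 [-1.     0.015 -0.014]] [-1.38174336e-02  9.98549439e-04  9.99729004e-01]
```

View pics/w2.png

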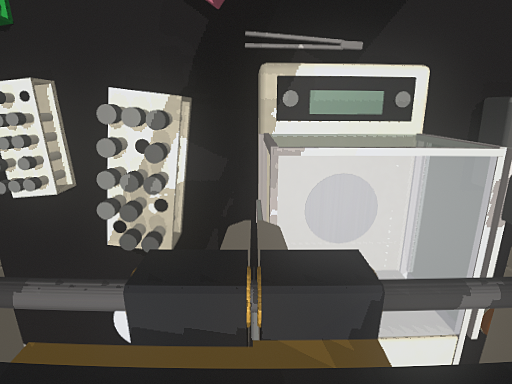

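Fingers line up with the right door's edge, and the rack is well to the side (150,170). Descend, then push +x.

Request:
jog_arm(deltas=[[[0, 2.0, 0, 0, 0, 0, 0], [0, 2.0, 0, 0, 0, 0, 0], [0, 0.8, 0, 0, 0, 0, 0], [0, 0, 0, 0, 0, 0, 0], [0, 0, 0, 1.5, 0, 0, 0], [0, 0, 0, 1.5, 0, 0, 0], [0, 0, 0, 0.7, 0, 0, 0], [0, 0, 0, 0.7, 0, 0, 0]]])

```text
time_s: 5.42
ee_pos: [586.8, -15.6, 298.0]
ee_rot: [-0.065, 0.712, 0.08, 0.695]
contact_force: [-0.0, -0.4, -0.2]
grip_width: 0.3
```

Request:
jog_arm(deltas=[[[0, 0, 0, 0.6, 0, 0, 0], [0, 0, 0, 0.6, 0, 0, 0], [0, 0, 0, 0.6, 0, 0, 0], [0, 0, 0, 0.6, 0, 0, 0], [0, 0, 0, 0.6, 0, 0, 0]]])

```text
time_s: 5.83
ee_pos: [617.0, -8.6, 298.3]
ee_rot: [-0.066, 0.713, 0.08, 0.694]
contact_force: [-2.7, -0.1, 1.4]
grip_width: 0.8
```

Request:
jog_arm(deltas=[[[0, 0, -0.1, 0.5, 0, 0, 0], [0, 0, -0.1, 0.5, 0, 0, 0], [0, 0, -0.1, 0.5, 0, 0, 0], [0, 0, 0, 0.5, 0, 0, 0]]])

```text
time_s: 6.17
ee_pos: [634.9, -6.7, 297.7]
ee_rot: [-0.066, 0.717, 0.08, 0.689]
contact_force: [-32.0, -7.6, 16.1]
grip_width: 0.5
```

Request:
jog_arm(deltas=[[[0, 0, 0, 0.5, 0, 0, 0], [0, 0, 0, 0.3, 0, 0, 0], [0, 0, 0, 0.3, 0, 0, 0]]])

```text
time_s: 6.42
ee_pos: [636.1, -6.5, 298.0]
ee_rot: [-0.065, 0.727, 0.079, 0.679]
contact_force: [-13.0, -1.8, 5.6]
grip_width: 0.3
```

At the stop. Back off, lift and check.

Request:
jog_arm(deltas=[[[0, 0, 0, -1.5, 0, 0, 0], [0, -2.0, 0, -1.5, 0, 0, 0], [0, -3.0, 0, 0, 0, 0, 0], [0, -3.0, 0, -1.0, 0, 0, 0], [0, -1, 0, -2, 0, 0, 0], [0, 0, 0, 0, 0, 0, 0]]])

```text
time_s: 6.92
ee_pos: [585.2, -21.3, 392.9]
ee_rot: [-0.065, 0.728, 0.079, 0.678]
contact_force: [0.4, 0.8, 0.3]
grip_width: 0.2
```

```bash
python3 tabs.py pics/s2.png
```

```text
[215 104  12  14 133] [499. 171. 228.] ((501.58453369140625, 171.50033569335938), (42.49879455566406, 14.87343692779541), 1.438019037246704)
[295 107  11  16 131] [659. -12. 228.] ((662.5875854492188, -9.403240203857422), (42.00514602661133, 13.105834007263184), 9.730369567871094)
[586.31197631 -21.13392746 392.07511014] 6.9667 [[-0.07  -0.202  0.977]
 [ 0.013  0.979  0.204]
 [-0.997  0.027 -0.066]] [ 9.05535313 -0.76920788 -2.20376215] [-6.59682741e-02  7.58133436e-04  9.97646035e-01]
```

View pics/s2.png

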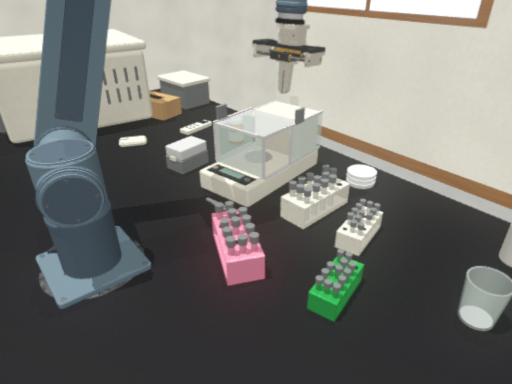

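The tabs, at (220,112) and (300,115), are now 120 mm apart along the balance's x. That is the full travel, so both doors are at their stops. The rack is unmoved and the arm is clear.

```bash
python3 -c "
from h import *
print(robot.job_done())"
```

```text
the job is handed in; nothing more can be done
None
```

The tube rack stands on the balance's right (−y) side, so I slid the right door fully open and the left door fully shut. Both were pushed on their grip tabs with the closed fingertips until they hit their stops.

- **Doors:** in the last side picture the tabs are about 120 mm apart along the balance's x-axis. That equals the full door travel, so one door is fully shut and the other fully open.
- **Forces:** the highest wrist reading I saw was about 37 N, against the 120 N limit, as the right door met its stop. Readings came only at the end of each move.
- **Rack and arm:** the rack looks unmoved in the pictures; I did not measure its position again. At hand-in, at about 7 s, the arm was raised clear of everything.
- **Deviations:** the fingers drifted about 8 mm sideways during the right-door push but stayed on the tab. None of the checks failed or disagreed.

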